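# Back the opal tile and hold it flush on the port

## Task

Lift the black backing block out of its stand and slide it down into the one bay of the reflectance head where the gap behind the tile is wide enough to take it (behind the thin white opal tile), until its foot is fully home on the bay floor. Then push the block forward so that it presses the opal tile flush against the port face, squeezing in the sprung rubber seal ring, and finish while still gripping the block and holding the tile pressed there, ready for the reading. Leave the grey tile, the white block and the other things where they are.

Things in the scene. Friction and masses are not known exactly. Their poses are not given: they have to be found in the camera images.
- head: two-port reflectance head, fixed: dark base plate 160 x 220 x 10 mm, dark blue-grey housing with top 60 mm above the bench (two metal domes on it reach 97 mm, centred 62 mm behind the port face), two tile bays on the robot's side. Origin: on the bench, 5 mm nearer the robot than the base's middle; x points from the bays into the housing (pressing direction), y left, z up
- head_face (a point): point on the flat port face midway between the bays, at bay-floor height (10 mm above the bench); axes as the head's; 20 mm before the head's origin (x = -20 mm there). A tile is flush when its front face is at x = 0 here. The inner face of the rail that closes both bays towards the robot is at x = -32 mm; rail 8 mm thick, its top 26 mm above the bay floor
- bay_left (a point): middle of the left bay's mouth at the port face, on the bay floor: y = +58 mm in the head's frame. Each bay is 62 mm wide between its metal cheeks (tops 26 mm above the floor) and 32 mm deep from port face to rail; axes as the head's
- bay_right (a point): the same for the right bay, y = -58 mm in the head's frame
- seal_left (a joint): sprung rubber seal ring on the left port, 33 mm across, centred 25 mm above the bay floor. 0 m: standing 3 mm proud of the port face; 0.003: pushed in level with it. 1.4 N to start, 3.5 N when level; springs back when let go and pushes the tile off the face
- seal_right (a joint): the same ring on the right port
- opal_tile: thin white opal tile, 10 mm thick (x) x 56 wide (y) x 50 mm high (z), loose, about 80 g, standing upright in one of the two bays (either one) some 4 mm off the port face. Origin: bottom middle of its front face (the face towards the port); x points to the port. The gap left behind it, up to the rail, is about 18 mm
- grey_tile: thick dark grey tile, 22 x 56 x 50 mm, loose, standing in the other bay about 4 mm off the port face; the gap behind it is only about 6 mm. Origin: bottom middle of its front face (the face towards the port); x points to the port
- stand: grey plastic bench stand, 60 (x) x 176 (y) x 24 mm, fixed; two pockets 15 mm deep (floor 9 mm above the bench) at y = +43 and -43 mm hold the blocks upright with 1.5 mm play all round. Origin: centre of its underside
- black_block: black backing block, upright, loose, about 110 g: body 14 mm thick (x) x 50 wide (y) up to 58 mm high, with a narrower foot (9 x 46 mm, 8 mm high) as a lead-in; on it a grip tab 12 mm thick (x) x 36 wide (y) from 58 to 98 mm high. Origin: centre of its underside. Stands in either pocket of the stand. Same shape front and back
- black_block_grip (a point): grip point of the black block, middle of its tab, 80 mm above its underside. A block pressed down hard on the bay floor drags (friction about 1) when it is slid forward, and masks the push on the tile
- white_block: white backing block of the same shape and size, in the other pocket; not used. Origin: centre of its underside
- beaker: small clear beaker, 53 mm across, 66 mm high, a bystander. Origin: centre of its underside
- lid_dish: shallow round dish, 69 mm across, 12 mm high, a bystander. Origin: centre of its underside
Not all that is in view belongs to the job. Leave any blue or red look-alike of the opal_tile alone.

How it is judged (in metres and radians):
On the way, in this order (a step that is already met when the one before it is completed fails the run):
1. the black block is lifted clear of the stand (height (world z) of black_block above 0.035 m), for 0.1 s.
2. the black block stands home on the bay floor in the gap behind the opal tile (z of black_block in the frame of head_face below 0.004 m and angle between black_block's own z axis and vertical below 0.09 rad and y of black_block in the frame of opal_tile between -0.009 and 0.009 m and x of black_block in the frame of opal_tile between -0.029 and -0.015 m), for 0.1 s.
At the end, for the whole second after the job is handed in: fingers still grip the black block, upright within 5 deg, foot within 4 mm of the bay floor, centred within 9 mm behind the opal tile and bearing on it with over 2 N; tile front within 1.3 mm of the port face, square within 2 deg; grey tile within 12 mm and white block within 10 mm of their starts (all of step 2 and x of opal_tile in the frame of head_face above -0.0013 m and angle between the x axis of opal_tile and the x axis of head, either way round below 0.035 rad and angle between opal_tile's own z axis and vertical below 0.035 rad and contact force between black_block and opal_tile above 2 N and contact force between the fingers and black_block above 2 N and distance of grey_tile from where it was at the start of the episode below 0.012 m and distance of white_block from where it was at the start of the episode below 0.01 m); the arm keeps its last pose, push and grip.
It fails at once if the grey tile is shifted more than 12 mm (distance of grey_tile from where it was at the start of the episode above 0.012 m).
It fails at once if the white block is disturbed (distance of white_block from where it was at the start of the episode above 0.01 m).
It fails at once if the beaker or the dish is knocked away (distance of any of beaker, lid_dish from where it was at the start of the episode above 0.02 m).
It also fails if it takes over 35 s, if anything falls off the work surface, if the arm or the gripper's body presses on something with over 40 N, if the wrist force passes 120 N, or if a joint passes its speed limit or range.

## Robot

A 6-joint arm with a two-finger parallel gripper is mounted at the origin on a cart in front of the work surface, level with it; the furniture and walls round the work are solid. World frame = base frame: x ahead of the robot, y to its left, z up, the work surface at z = 0. Lengths are in mm, angles in rad, forces in N, time in s.
With the tool pointing down it reaches from about 275 to 1000 mm from the base axis. Payload 8.4 kg.
Tool frame: the origin (TCP) lies between the finger pads; the fingertips stand 22 mm ahead of it and the grasp point (between the pads) lies 3 mm ahead of it (r.nose_length is the z of the fingertips in the tool frame, in mm); z points along the fingers, y is the line along which they close (so a half turn about z gives the same grasp; the last joint's range is limited). The gripper opens to 85 mm and grips with 20 to 120 N. Pads are 22 mm wide; open, the fingers measure 114 mm over their backs; the gripper's body (76 mm by 85 mm) begins 54 mm behind the grasp point. The pads swing forward as they close: fully open they stand 13 mm farther back than shut.
Start: joints at [-1.328, 0.353, 1.633, -0, 1.155, -0.002], TCP at [151.475, -606.369, 253.281] pointing down, gripper open.
Joint ranges: [-2.63, 2.63], [-0.92, 2.1], [0.06, 2.66], [-1.3, 4.44], [0, 2.69], [-3.02, 3.02]. Speed limits (rad/s): [2.22, 2.22, 2.79, 3.14, 3.14, 3.14].

## Interface

Orientations are given as [roll, pitch, yaw] about the fixed x, y, z axes, in that order (R = Rz(yaw) Ry(pitch) Rx(roll)).
In Python, from rig import r, cams gives the robot as it stands.
- The arm moves only by the shell command python3 -m handwheel FILE [FORCE], which reads ROWS from the file FILE. ROWS is a JSON list that holds a single list of rows (three levels of brackets), with 1 to 5 rows, each of 7 numbers: a rotation vector rx, ry, rz in normalised numbers (1 is 180 degrees), then dx, dy, dz in normalised numbers (1 is 500 mm), then the opening from 0.0 (shut) to 1.0 (fully open); each row shifts and turns the commanded pose from where the row before left it, along the tool's axes as they then stand; what a row does not reach is not made up. A row lasts 1/12 s, in which the tool goes at most 41.7 mm and 0.125 rad, less where a joint would pass 70% of its speed; a pose out of reach is approached as far as the arm can. The fingers move at their own pace and stop on an object; FORCE is the grip in N (left out, the last holds). Time passes only in rows, so rows that do not move let the fingers close. It prints the time, the measured TCP pose, the force, the opening and the grip force at its end. Shift and turn numbers lie between -1 and 1, and a call with a number outside is refused. Input that does not fit is refused with a message, and nothing moves.
- r.sense(): the state, without advancing time (a new reading comes with each control period).
- cams.grab_frame(name): name is "side" or "top"; returns the picture (420x560x3 uint8, red, green, blue); there is no depth.
- cams.camera_params(name): a dict with "fx", "fy", "cx", "cy" (pixels), "rvec" (rotation vector, rad) and "tvec" (3), from world to camera coordinates, as OpenCV has them. Camera axes: x right, y down, z forward; pixel columns grow to the right and rows downward; lengths in mm; the calibration is good to about 2 mm. A picture is of the moment at which its call begins. camera_params takes no time and is no camera call.
- r.sign_off(): hands the job in; it is judged then, once.
The state is a dict: "clock": time; "qpos": joint angles; "qvel": joint speeds; "joint_efforts": joint torques, N m; "eef_pos": TCP position; "tcp_rot": TCP orientation; "contact_force": force on the tool from outside, world axes, zero at the start; "wrist_torque": the same for the moment, N m; "opening": opening from 0.0 (shut) to 1.0 (fully open); "grasp_force": force on a finger pad.
Only numpy, scipy, OpenCV 4.12 (cv2) and the standard library are available. Lean on these libraries where they do the work, as an engineer would, in place of code of your own. Each camera call takes 0.05 s, during which the arm holds its last target. There are 200 camera calls.

## Working session

There is one attempt and no reset: what is moved stays moved. The work goes in short steps, Python scripts to look and compute and a shell command to move; the robot and the scene stay as the last step left them, time stands still between calls to the robot, and variables do not carry over. Pictures are saved under pics/ and viewed, at most 10 in all, crops included, and the job is handed in when it is done.

```bash
ls; mkdir -p pics; python3 - <<'E'
from rig import r,cams
import cv2
for n in("side","top"):
    im=cams.grab_frame(n); cv2.imwrite(f"pics/{n}0.png",im[:,:,::-1]); print(n,cams.camera_params(n))
print(r.sense(), r.nose_length)
E
```

```text
pics
side {'fx': 386.6112040111868, 'fy': 386.6112040111868, 'cx': 276.7577344196934, 'cy': 212.01389529171456, 'rvec': array([ 0.05824018, -2.85417012,  1.29354146]), 'tvec': array([515.19843033, 144.25683236, 845.64285845])}
top {'fx': 490.3638431697767, 'fy': 490.3638431697767, 'cx': 274.2411896466279, 'cy': 207.17712485040303, 'rvec': array([ 2.11257812, -2.10398748,  0.18688859]), 'tvec': array([-64.57618364, 523.27886935, 984.95454302])}
{'clock': 0.1, 'qpos': array([-1.32840332e+00,  3.53611173e-01,  1.63404881e+00, -1.06430229e-05,
        1.15518534e+00, -2.40656775e-03]), 'qvel': array([ 5.37760307e-04, -9.16420619e-04, -8.81206405e-04,  2.52456661e-03,
        1.90930917e-05, -7.97045644e-04]), 'joint_efforts': array([ 4.58450486e-04, -6.06357121e+01, -3.42820251e+01,  7.35179606e-05,
        3.94820992e-03,  1.32280555e-06]), 'eef_pos': array([ 151.37546186, -605.98897947,  252.62125582]), 'tcp_rot': array([-3.14033997e+00,  6.71694146e-06,  2.44803882e-01]), 'contact_force': array([-0.20390388,  1.02725184, -0.11962641]), 'wrist_torque': array([ 0.00582541, -0.01110211,  0.00250625]), 'grasp_force': 0.0, 'opening': 1.001293901462169} 22.0
```

View pics/side0.png

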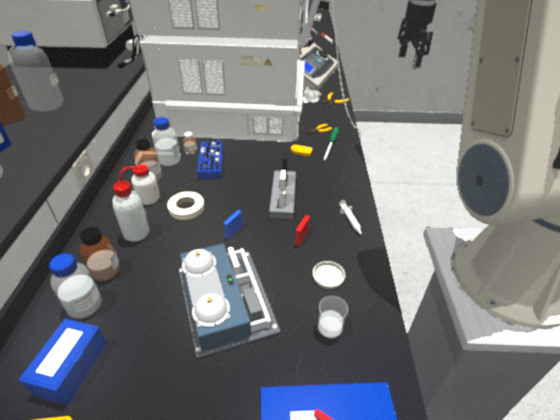

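View pics/top0.png

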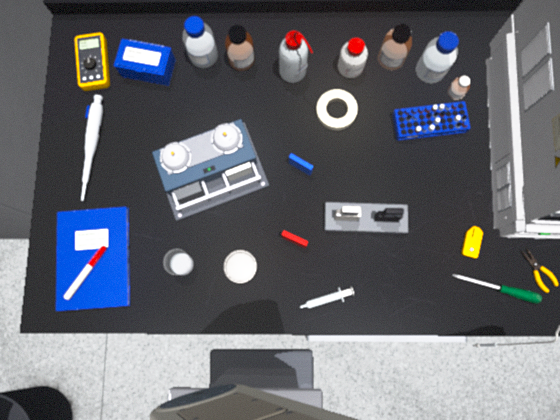

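Side: head near (225,300), stand at (283,195), two blocks on it. Top: head at (210,170), stand (367,218) with the white block at (348,212) and the black one at (388,214). Blue (301,162) and red (294,238) look-alikes stand free on the bench. One enlarged composite for detail.

```bash
python3 - <<'E'
import cv2,numpy as np
t=cv2.imread("pics/top0.png");s=cv2.imread("pics/side0.png")
f=lambda im,x,y,w,h:cv2.resize(im[y:y+h,x:x+w],(400,300),interpolation=cv2.INTER_CUBIC)
# top head x150-270 y120-210 scale 3.333 ; top stand 320-420,185-260 scale 4 ; side head 175-295,235-... ; side stand
o=np.vstack([np.hstack([f(t,150,125,130,97),f(t,318,180,100,75)]),np.hstack([f(s,170,235,136,102),f(s,243,150,100,75)])])
cv2.imwrite("pics/c0.png",o)
E
```

```text
(no output)
```

View pics/c0.png

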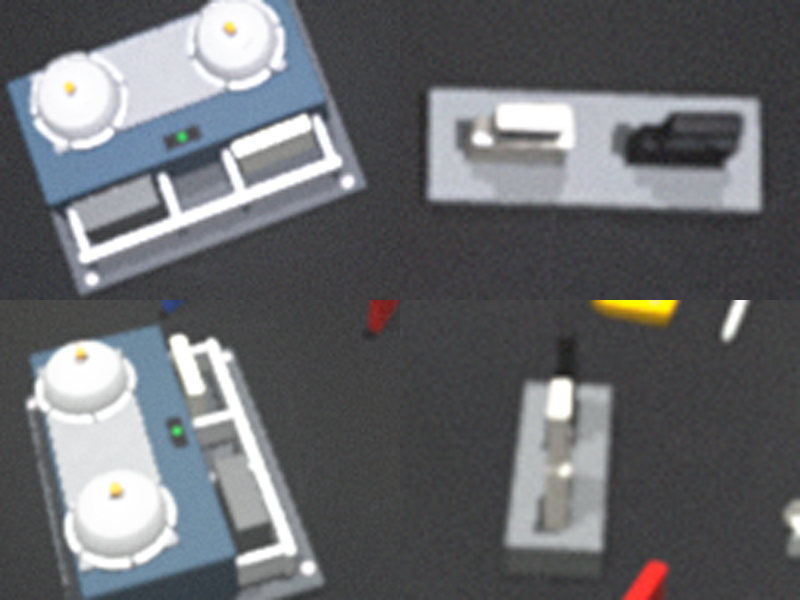

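Composite: the right bay (top crop, around (272,145)) holds the thin white opal tile with the wide gap behind it; the left bay holds the thick grey tile (118,205). The black block is in the stand's right pocket, with its tab top around (705,124). Candidates at top-view pixels: black block (392,211), white block (348,212), dark cheek gap between the bays (215,185). I choose the black one. Now fitting the known shapes in both views.

```bash
cat > h.py <<'E'
import numpy as np,cv2
from rig import cams
P={n:cams.camera_params(n) for n in("top","side")}
def proj(n,X):
    p=P[n];K=np.array([[p["fx"],0,p["cx"]],[0,p["fy"],p["cy"]],[0,0,1]])
    return cv2.projectPoints(np.float64(X).reshape(-1,1,3),p["rvec"],p["tvec"],K,None)[0].reshape(-1,2)
def ray(n,uv,z):
    p=P[n];R=cv2.Rodrigues(p["rvec"])[0];c=-R.T@p["tvec"]
    d=R.T@np.array([(uv[0]-p["cx"])/p["fx"],(uv[1]-p["cy"])/p["fy"],1]);return c+d*(z-c[2])/d[2]
def tri(a,b):
    A=[];B=[]
    for n,uv in(("top",a),("side",b)):
        p0=ray(n,uv,0);d=ray(n,uv,100)-p0;d/=np.linalg.norm(d);M=np.eye(3)-np.outer(d,d);A.append(M);B.append(M@p0)
    return np.linalg.lstsq(np.vstack(A),np.hstack(B),rcond=None)[0]
def fr(q,L):
    c,s=np.cos(q[2]),np.sin(q[2]);L=np.float64(L);return np.c_[q[0]+c*L[:,0]-s*L[:,1],q[1]+s*L[:,0]+c*L[:,1],L[:,2]]
E
python3 - <<'E'
from h import *
from scipy.optimize import least_squares
th=lambda a:(150+a[0]*.325,125+a[1]*97/300); sh=lambda a:(170+a[0]*.34,235+(a[1]-300)*.34)
ts=lambda a:(318+(a[0]-400)*.25,180+a[1]*.25); ss=lambda a:(243+(a[0]-400)*.25,150+(a[1]-300)*.25)
def H(q):
    d,rl,hw=q[3:6]
    return [("top",(42,d,97),th((70,88))),("top",(42,-d,97),th((229,28))),("side",(42,d,97),sh((116,490))),("side",(42,-d,97),sh((81,353))),
     ("top",(-20,hw,60),th((48,203))),("top",(-20,-hw,60),th((327,103))),("top",(-60,rl,36),th((88,262))),("top",(-60,-rl,36),th((338,164))),
     ("top",(-75,110,10),th((85,293))),("top",(-75,-110,10),th((365,187))),("side",(-75,110,10),sh((322,582)))]
def S(q):
    c=[(30,88,24),(30,-88,24),(-30,-88,24),(-30,88,24)]
    return [("top",p,ts(u)) for p,u in zip(c,[(430,89),(760,98),(763,211),(428,203)])]+[("side",p,ss(u)) for p,u in zip(c,[(508,547),(527,383),(612,385),(603,550)])]
def res(q,M): return np.concatenate([proj(n,fr(q,[p]))[0]-u for n,p,u in M(q)])
for M,x0 in((H,[600,100,.3,60,90,100]),(S,[500,-250,0])):
    o=least_squares(res,x0,args=(M,),loss="soft_l1",x_scale=[100,100,.3,10,10,10][:len(x0)]);print(o.x.round(3));print(o.fun.reshape(-1,2).round(1).tolist()); q=o.x
    if M is H: print("bayR",fr(q,[(-20,-58,10),(-43,-58,10)]).round(1))
    else: print("pockets",fr(q,[(0,-43,107),(0,43,107)]).round(1), proj("top",fr(q,[(6,-25,67),(6,-18,107),(6,18,107),(0,-43,107),(0,43,107)])), proj("side",fr(q,[(0,-43,107),(0,43,107)])))
print("tri dome",tri(th((70,88)),sh((116,490))),tri(th((229,28)),sh((81,353))))
print("tri stand corner",tri(ts((760,98)),ss((527,383))),tri(ts((428,203)),ss((603,550))))
print("tri white top",tri(ts((536,111)),ss((561,392))),"black ray",ray("top",ts((706,124)),107), "tri blk", tri(ts((706,124)),ss((567,340))))
# black tab top in top ; opal top-face corners
E
```

```text
[6.11588e+02 7.98390e+01 3.70000e-01 5.73870e+01 9.41200e+01 1.02108e+02]
[[-0.4, -1.2], [-0.0, -0.9], [0.1, -2.9], [0.2, -1.6], [-0.0, 0.5], [-0.4, -0.7], [-1.0, -0.5], [-0.4, 0.6], [-2.2, 0.6], [0.5, -0.2], [1.5, -1.0]]
bayR [[613.9  18.5  10. ]
 [592.5  10.2  10. ]]
[ 5.06704e+02 -2.60108e+02 -2.60000e-02]
[[-0.0, 0.5], [-0.9, 0.5], [-1.0, -0.2], [0.1, -0.6], [0.1, -1.4], [0.0, -0.8], [-0.2, -0.4], [0.2, -1.0]]
pockets [[ 505.6 -303.1  107. ]
 [ 507.8 -217.1  107. ]] [[381.81306737 211.34362599]
 [382.19517641 207.46414321]
 [364.00966063 206.95957073]
 [394.89194831 210.78024733]
 [351.39635889 209.56658574]] [[285.18227846 154.30250528]
 [283.5395562  173.40501679]]
tri dome [630.33757486 149.40716546  89.36966516] [671.75775425  41.93943716  92.56446053]
tri stand corner [ 535.40034618 -351.7124319    19.63142961] [ 478.78273605 -171.45798339   20.24772141]
tri white top [ 509.92610891 -218.03792354  107.97379947] black ray [ 505.12344913 -302.30107543  107.        ] tri blk [ 507.593115   -306.52737203   87.32120391]
```

Both poses agree with the given sizes (white tab top at z 108 against 107; side view about 1 px off). Black block at about (505.5, -302.5), yaw -0.026; head yaw 0.37. I will grip across the thickness at yaw +1.545. First turn, then travel.

Units first: shifts go in shares of 500 mm and turns go in shares of 180 degrees. So -0.12 rad is -0.0382.

```bash
echo '[[[0,0,-0.0382,0,0,0,1],[0,0,-0.0382,0,0,0,1],[0,0,-0.0382,0,0,0,1],[0,0,-0.0382,0,0,0,1],[0,0,-0.0382,0,0,0,1]]]' > rows.txt && python3 -m handwheel rows.txt 40; echo '[[[0,0,-0.0382,0,0,0,1],[0,0,-0.0382,0,0,0,1],[0,0,-0.0382,0,0,0,1],[0,0,-0.0382,0,0,0,1],[0,0,-0.0382,0,0,0,1]]]' > rows.txt && python3 -m handwheel rows.txt; echo '[[[0,0,-0.0318,0,0,0,1],[0,0,0,0.06,0.07,0,1],[0,0,0,0.06,0.07,0,1],[0,0,0,0,0,0,1],[0,0,0,0,0,0,1]]]' > rows.txt && python3 -m handwheel rows.txt
```

```text
clock: 0.52
eef_pos: [151.4, -606.1, 252.8]
tcp_rot: [-3.141, -0.001, 0.851]
contact_force: [0.7, 0.0, 0.1]
opening: 1.003
grasp_force: 0.0
clock: 0.93
eef_pos: [151.4, -606.1, 252.9]
tcp_rot: [-3.141, -0.001, 1.451]
contact_force: [-1.0, 0.8, 0.5]
opening: 1.001
grasp_force: 0.0
clock: 1.35
eef_pos: [217.5, -552.5, 253.0]
tcp_rot: [-3.141, -0.001, 1.548]
contact_force: [-0.4, 0.2, -0.1]
opening: 1.002
grasp_force: 0.0
```

```bash
echo '[[[0,0,0,0.0512,0.0564,0,1],[0,0,0,0.0512,0.0564,0,1],[0,0,0,0.0512,0.0564,0,1],[0,0,0,0.0512,0.0564,0,1],[0,0,0,0.0512,0.0564,0,1]]]' > rows.txt && python3 -m handwheel rows.txt; echo '[[[0,0,0,0.0512,0.0564,0,1],[0,0,0,0.0512,0.0564,0,1],[0,0,0,0.0512,0.0564,0,1],[0,0,0,0.0512,0.0564,0,1],[0,0,0,0.0512,0.0564,0,1]]]' > rows.txt && python3 -m handwheel rows.txt;  echo '[[[0,0,0,0,0,0.04,1],[0,0,0,0,0,0.04,1],[0,0,0,0,0,0.04,1],[0,0,0,0,0,0,1],[0,0,0,0,0,0,1]]]' > rows.txt && python3 -m handwheel rows.txt
```

```text
clock: 1.77
eef_pos: [360.9, -429.1, 253.2]
tcp_rot: [-3.141, 0.0, 1.544]
contact_force: [0.5, -0.3, 0.6]
opening: 0.996
grasp_force: 0.0
clock: 2.18
eef_pos: [505.6, -304.8, 253.2]
tcp_rot: [-3.142, 0.0, 1.544]
contact_force: [0.3, -0.9, -0.1]
opening: 1.001
grasp_force: 0.0
clock: 2.6
eef_pos: [503.9, -305.6, 192.5]
tcp_rot: [-3.139, -0.001, 1.544]
contact_force: [-0.6, 0.0, 0.0]
opening: 1.003
grasp_force: 0.0
```

```bash
python3 - <<'E'
from rig import cams
import cv2,numpy as np
t=cams.grab_frame("top");s=cams.grab_frame("side")
f=lambda im,x,y,w,h:cv2.resize(im[y:y+h,x:x+w,::-1],(400,600),interpolation=cv2.INTER_CUBIC)
cv2.imwrite("pics/c1.png",np.hstack([f(t,330,150,100,150),f(s,230,80,100,150)]))
E
```

```text
(no output)
```

View pics/c1.png

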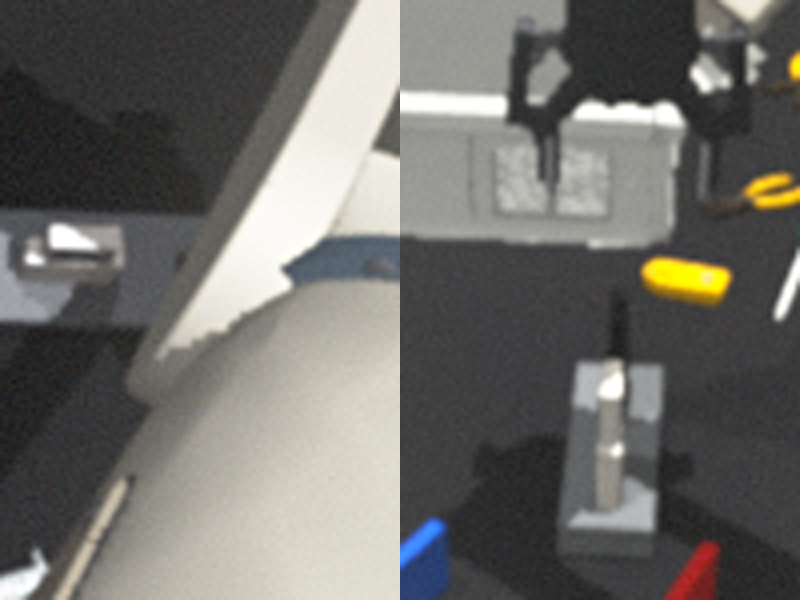

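Side crop: fingertips at (545,180) and (705,190) straddle the black tab top at (618,290). The top view is hidden by the arm. I'll descend and close.

```bash
echo '[[[0,0,0,0.004,0.002,0.05,1],[0,0,0,0,0,0.05,1],[0,0,0,0,0,0.04,1],[0,0,0,0,0,0.03,1],[0,0,0,0,0,0.016,1]]]' > rows.txt && python3 -m handwheel rows.txt; echo '[[[0,0,0,0,0,0.004,0.7],[0,0,0,0,0,0,0.4],[0,0,0,0,0,0,0.1],[0,0,0,0,0,0,0],[0,0,0,0,0,0,0]]]' > rows.txt && python3 -m handwheel rows.txt;echo '[[[0,0,0,0,0,0,0],[0,0,0,0,0,0,0],[0,0,0,0,0,0,0],[0,0,0,0,0,0,0],[0,0,0,0,0,0,0]]]' > rows.txt && python3 -m handwheel rows.txt 60
```

```text
clock: 3.12
eef_pos: [505.6, -303.7, 99.8]
tcp_rot: [-3.141, -0.0, 1.544]
contact_force: [0.6, 0.6, 0.8]
opening: 1.0
grasp_force: 0.0
clock: 3.53
eef_pos: [506.3, -303.6, 99.4]
tcp_rot: [3.14, 0.001, 1.545]
contact_force: [-0.2, 0.5, -0.1]
opening: 0.302
grasp_force: 0.0
clock: 3.95
eef_pos: [506.4, -303.6, 99.2]
tcp_rot: [3.14, 0.001, 1.545]
contact_force: [0.4, -0.4, 6.0]
opening: 0.128
grasp_force: 59.4
```

To row units: -30 mm is -0.06, -20 mm is -0.04.

```bash
echo '[[[0,0,0,0,0,-0.01,0],[0,0,0,0,0,-0.02,0],[0,0,0,0,0,-0.04,0],[0,0,0,0,0,-0.06,0],[0,0,0,0,0,-0.06,0]]]' > rows.txt && python3 -m handwheel rows.txt; echo '[[[0,0,0,0,0,-0.06,0],[0,0,0,0,0,-0.04,0],[0,0,0,0,0,-0.01,0],[0,0,0,0,0,0,0],[0,0,0,0,0,0,0]]]' > rows.txt && python3 -m handwheel rows.txt
python3 - <<'E'
from rig import r,cams
import cv2,numpy as np
t=cams.grab_frame("top");s=cams.grab_frame("side")
cv2.imwrite("pics/t2.png",t[:,:,::-1]);cv2.imwrite("pics/s2.png",s[:,:,::-1])
f=lambda im,x,y,w,h:cv2.resize(im[y:y+h,x:x+w,::-1],(400,600),interpolation=cv2.INTER_CUBIC)
g=lambda im,x,y,w,h:cv2.resize(im[y:y+h,x:x+w,::-1],(400,600),interpolation=cv2.INTER_CUBIC)
cv2.imwrite("pics/c2.png",np.hstack([f(t,205,140,60,90),f(s,230,80,100,150)]))
print(r.sense()["eef_pos"],r.sense()["contact_force"])
E
```

```text
clock: 4.37
eef_pos: [504.9, -302.8, 194.1]
tcp_rot: [-3.14, -0.001, 1.545]
contact_force: [1.2, -0.2, -0.4]
opening: 0.127
grasp_force: 58.8
clock: 4.78
eef_pos: [505.2, -302.9, 247.5]
tcp_rot: [-3.141, -0.0, 1.545]
contact_force: [0.2, 0.4, -2.4]
opening: 0.131
grasp_force: 58.9
[ 504.80368349 -302.69662949  246.4585385 ] [ 0.08160215  0.69046486 -1.23348014]
```

View pics/c2.png

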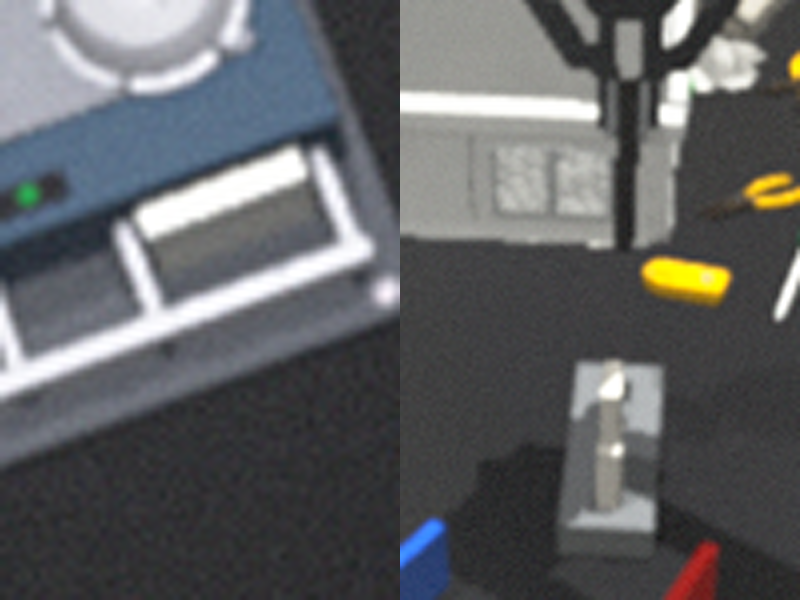

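The block hangs upright in the grip and the stand's black pocket is empty. Opal top face in the top crop: corners (135,210), (298,150), (308,175), (148,236); rail inner edge about (160,302)–(343,240). Now locating the gap.

```bash
python3 - <<'E'
from h import *
c=lambda u:(205+u[0]*.15,140+u[1]*.15)
q=(611.6,79.8,.37)
def loc(X):
    d=X[:2]-np.array(q[:2]);k,s=np.cos(q[2]),np.sin(q[2]);return np.array([k*d[0]+s*d[1]+20,-s*d[0]+k*d[1]])
for n,u,z in[("oFL",(135,210),60),("oFR",(298,150),60),("oBR",(308,175),60),("oBL",(148,236),60),("railin L",(160,302),36),("railin R",(343,240),36),("cheekL in bk",(132,222),36),("cheekL in rail",(160,302),36),("cheekR in",(318,165),36),("cheekR rail",(343,240),36),("rail outR",(372,262),36),("railout Lft",(0,392),36),("housing edge L",(0,247),60),("housing edge R",(335,115),60),("screwR",(385,290),10)]:
    X=ray("top",c(u),z); print(n,X.round(1),"in face frame",loc(X).round(1))
E
```

```text
oFL [599.1  42.2  60. ] in face frame [ -5.3 -30.5]
oFR [619.   -9.6  60. ] in face frame [ -5.5 -86. ]
oBR [610.7 -12.9  60. ] in face frame [-14.4 -86.1]
oBL [590.5  37.8  60. ] in face frame [-14.9 -31.5]
railin L [574.7  36.3  36. ] in face frame [-30.1 -27.2]
railin R [595.6 -23.   36. ] in face frame [-32.1 -90.1]
cheekL in bk [601.6  46.1  36. ] in face frame [ -1.5 -27.8]
cheekL in rail [574.7  36.3  36. ] in face frame [-30.1 -27.2]
cheekR in [621.  -14.5  36. ] in face frame [ -5.3 -91.3]
cheekR rail [595.6 -23.   36. ] in face frame [-32.1 -90.1]
rail outR [588.2 -32.6  36. ] in face frame [-42.4 -96.3]
railout Lft [544.7  87.5  36. ] in face frame [-39.6  31.3]
housing edge L [586.8  85.1  60. ] in face frame [-1.2 13.9]
housing edge R [630.6 -21.3  60. ] in face frame [   1.2 -101.2]
screwR [585.4 -35.7  10. ] in face frame [-46.2 -98.2]
```

To row units: 15 mm is 0.03, 11 mm is 0.022, -0.099 rad is -0.0315.

```bash
echo '[[[0,0,-0.0315,0,0,0,0],[0,0,-0.0315,0,0,0,0],[0,0,-0.0315,0,0,0,0],[0,0,-0.0315,0,0,0,0],[0,0,0,0.03,0.022,0,0]]]' > rows.txt && python3 -m handwheel rows.txt; echo '[[[0,0,0,0.052,0.039,0,0],[0,0,0,0.052,0.039,0,0],[0,0,0,0.052,0.039,0,0],[0,0,0,0.052,0.039,0,0],[0,0,0,0.052,0.039,0,0]]]' > rows.txt && python3 -m handwheel rows.txt; echo '[[[0,0,0,0.052,0.039,0,0],[0,0,0,0.052,0.039,0,0],[0,0,0,0.052,0.039,0,0],[0,0,0,0.04,0.03,0,0],[0,0,0,0.02,0.016,0,0]]]' > rows.txt && python3 -m handwheel rows.txt; echo '[[[0,0,0,0,0,0,0],[0,0,0,0,0,0,0]]]' > rows.txt && python3 -m handwheel rows.txt
```

```text
clock: 5.3
eef_pos: [509.5, -286.8, 246.4]
tcp_rot: [-3.139, -0.001, 1.946]
contact_force: [0.1, -0.1, -0.7]
opening: 0.126
grasp_force: 58.8
clock: 5.72
eef_pos: [553.9, -127.2, 246.5]
tcp_rot: [-3.139, -0.002, 1.94]
contact_force: [-0.3, -1.1, -1.4]
opening: 0.133
grasp_force: 58.8
clock: 6.13
eef_pos: [591.1, 4.2, 246.5]
tcp_rot: [-3.139, -0.002, 1.943]
contact_force: [-0.6, 0.1, -0.5]
opening: 0.133
grasp_force: 58.7
clock: 6.3
eef_pos: [590.8, 1.4, 247.0]
tcp_rot: [-3.139, -0.0, 1.942]
contact_force: [-0.6, -1.1, -1.5]
opening: 0.134
grasp_force: 58.7
```

To row units: 25 mm is 0.05, 4.5 mm is 0.009.

```bash
echo '[[[0,0,0,0.0144,0.009,0.04,0],[0,0,0,0,0,0.05,0],[0,0,0,0,0,0.05,0],[0,0,0,0,0,0.034,0],[0,0,0,0,0,0,0]]]' > rows.txt && python3 -m handwheel rows.txt
echo '[[[0,0,0,0,0,0,0],[0,0,0,0,0,0,0]]]' > rows.txt && python3 -m handwheel rows.txt
python3 - <<'E'
from rig import r,cams
import cv2,numpy as np
t=cams.grab_frame("top");s=cams.grab_frame("side")
cv2.imwrite("pics/t3.png",t[:,:,::-1]);cv2.imwrite("pics/s3.png",s[:,:,::-1])
f=lambda im,x,y,w,h:cv2.resize(im[y:y+h,x:x+w,::-1],(400,600),interpolation=cv2.INTER_CUBIC)
cv2.imwrite("pics/c3.png",np.hstack([f(t,195,110,80,120),f(s,200,205,80,120)]))
print(r.sense()["eef_pos"],r.sense()["tcp_rot"])
from h import *
e=r.sense()["eef_pos"]; q=(e[0],e[1],.371); z=e[2]-90.2
for n in("top","side"): print(n,proj(n,fr(q,[(a,b,z+c) for a,b,c in[(-7,25,8),(7,25,8),(-7,-25,8),(7,-25,8),(7,25,58),(-7,25,58)]])).round(1).tolist())
E
```

```text
clock: 6.72
eef_pos: [590.0, 8.0, 157.2]
tcp_rot: [-3.135, -0.002, 1.939]
contact_force: [-1.3, -0.2, -2.1]
opening: 0.131
grasp_force: 58.7
clock: 6.88
eef_pos: [593.5, 8.7, 162.2]
tcp_rot: [3.141, 0.0, 1.94]
contact_force: [-0.1, -0.1, -1.4]
opening: 0.132
grasp_force: 58.7
[593.8703985    9.16494113 162.76661377] [3.13950220e+00 8.71139148e-04 1.94024103e+00]
top [[229.7, 178.5], [227.4, 172.4], [252.2, 170.1], [249.9, 164.1], [224.6, 165.8], [227.0, 172.1]]
side [[245.6, 254.3], [238.9, 255.9], [239.2, 237.7], [232.8, 239.2], [237.5, 238.4], [244.5, 236.8]]
```

View pics/c3.png

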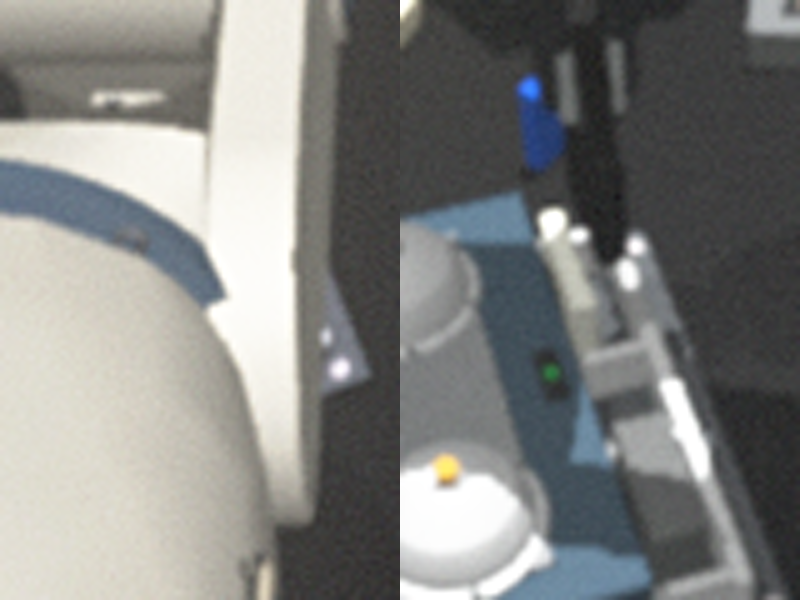

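Side crop: the foot tip at (612,258) lies between the opal tile's back and the rail, and matches the projected pose. The top view is occluded by the arm. I'll correct about 1 mm back, then go down in stages.

To row units: 6 mm is 0.012, 5 mm is 0.01.

```bash
echo '[[[0,0,0,0.002,-0.0026,0.008,0],[0,0,0,0,0,0.01,0],[0,0,0,0,0,0.012,0],[0,0,0,0,0,0.01,0],[0,0,0,0,0,0,0]]]' > rows.txt && python3 -m handwheel rows.txt
echo '[[[0,0,0,0,0,0,0],[0,0,0,0,0,0,0],[0,0,0,0,0,0,0],[0,0,0,0,0,0,0]]]' > rows.txt && python3 -m handwheel rows.txt
```

```text
clock: 7.4
eef_pos: [590.6, 10.2, 139.9]
tcp_rot: [-3.14, -0.001, 1.941]
contact_force: [-0.3, -0.1, -0.9]
opening: 0.128
grasp_force: 58.8
clock: 7.73
eef_pos: [591.6, 10.2, 141.5]
tcp_rot: [3.141, 0.0, 1.941]
contact_force: [-0.3, -0.1, -1.8]
opening: 0.132
grasp_force: 58.8
```

To row units: 5 mm is 0.01, 4 mm is 0.008.

```bash
echo '[[[0,0,0,0,0.0012,0.008,0],[0,0,0,0,0,0.01,0],[0,0,0,0,0,0.01,0],[0,0,0,0,0,0.008,0],[0,0,0,0,0,0,0]]]' > rows.txt && python3 -m handwheel rows.txt
echo '[[[0,0,0,0,0,0,0],[0,0,0,0,0,0.008,0],[0,0,0,0,0,0.008,0],[0,0,0,0,0,0.008,0],[0,0,0,0,0,0,0]]]' > rows.txt && python3 -m handwheel rows.txt
```

```text
clock: 8.15
eef_pos: [591.7, 10.4, 122.4]
tcp_rot: [-3.141, -0.0, 1.941]
contact_force: [-0.3, 1.2, -0.6]
opening: 0.131
grasp_force: 59.0
clock: 8.57
eef_pos: [592.0, 10.4, 110.5]
tcp_rot: [3.142, -0.0, 1.941]
contact_force: [1.3, 0.6, -1.7]
opening: 0.128
grasp_force: 58.7
```

To row units: 2 mm is 0.004, 1 mm is 0.002.

```bash
echo '[[[0,0,0,0,0,0.004,0],[0,0,0,0,0,0.004,0],[0,0,0,0,0,0.004,0],[0,0,0,0,0,0.002,0],[0,0,0,0,0,0,0]]]' > rows.txt && python3 -m handwheel rows.txt
echo '[[[0,0,0,0,0,0.002,0],[0,0,0,0,0,0,0],[0,0,0,0,0,0,0]]]' > rows.txt && python3 -m handwheel rows.txt
```

```text
clock: 8.98
eef_pos: [592.1, 10.4, 104.1]
tcp_rot: [3.141, 0.0, 1.941]
contact_force: [1.5, 0.1, -2.5]
opening: 0.134
grasp_force: 58.7
clock: 9.23
eef_pos: [592.1, 10.4, 103.3]
tcp_rot: [3.141, 0.0, 1.941]
contact_force: [0.9, -0.1, -2.1]
opening: 0.129
grasp_force: 58.6
```

To row units: 1 mm is 0.002.

```bash
for i in 1; do echo '[[[0,0,0,0,0,0.002,0],[0,0,0,0,0,0,0],[0,0,0,0,0,0,0]]]' > rows.txt && python3 -m handwheel rows.txt; done;  echo '[[[0,0,0,0,0,0.002,0],[0,0,0,0,0,0,0],[0,0,0,0,0,0,0]]]' > rows.txt && python3 -m handwheel rows.txt; echo '[[[0,0,0,0,0,0.0014,0],[0,0,0,0,0,0,0],[0,0,0,0,0,0,0]]]' > rows.txt && python3 -m handwheel rows.txt
```

```text
clock: 9.48
eef_pos: [592.0, 10.3, 102.3]
tcp_rot: [3.141, 0.0, 1.941]
contact_force: [1.2, 0.8, -1.7]
opening: 0.134
grasp_force: 58.7
clock: 9.73
eef_pos: [592.1, 10.4, 101.2]
tcp_rot: [3.141, 0.0, 1.941]
contact_force: [2.3, 0.4, -1.4]
opening: 0.129
grasp_force: 58.7
clock: 9.98
eef_pos: [592.1, 10.4, 100.6]
tcp_rot: [3.141, 0.0, 1.941]
contact_force: [2.0, 0.1, -1.6]
opening: 0.131
grasp_force: 58.8
```

To row units: 0.6 mm is 0.0012.

```bash
echo '[[[0,0,0,0,0,0.0012,0],[0,0,0,0,0,0,0],[0,0,0,0,0,0,0]]]' > rows.txt && python3 -m handwheel rows.txt;  echo '[[[0,0,0,0,0,0.0012,0],[0,0,0,0,0,0,0],[0,0,0,0,0,0,0]]]' > rows.txt && python3 -m handwheel rows.txt; echo '[[[0,0,0,0,0,0.0012,0],[0,0,0,0,0,0,0],[0,0,0,0,0,0,0]]]' > rows.txt && python3 -m handwheel rows.txt
```

```text
clock: 10.23
eef_pos: [592.1, 10.4, 100.2]
tcp_rot: [3.141, 0.0, 1.941]
contact_force: [0.8, 0.2, 2.3]
opening: 0.134
grasp_force: 59.2
clock: 10.48
eef_pos: [592.2, 10.4, 100.1]
tcp_rot: [3.141, 0.0, 1.941]
contact_force: [-0.4, 0.4, 8.8]
opening: 0.13
grasp_force: 60.3
clock: 10.73
eef_pos: [592.3, 10.4, 100.1]
tcp_rot: [3.141, 0.0, 1.941]
contact_force: [-3.0, 0.7, 14.2]
opening: 0.134
grasp_force: 61.2
```

Floor contact is confirmed at TCP z 100.2. Unload to just above the floor, then push forward.

To row units: -1.2 mm is -0.0024, -1 mm is -0.002.

```bash
echo '[[[0,0,0,0,0,-0.002,0],[0,0,0,0,0,-0.0024,0],[0,0,0,0,0,0,0]]]' > rows.txt && python3 -m handwheel rows.txt 100; echo '[[[0,0,0,0,0.002,0,0],[0,0,0,0,0.002,0,0],[0,0,0,0,0,0,0],[0,0,0,0,0,0,0]]]' > rows.txt && python3 -m handwheel rows.txt;echo '[[[0,0,0,0,0.002,0,0],[0,0,0,0,0,0,0],[0,0,0,0,0,0,0]]]' > rows.txt && python3 -m handwheel rows.txt; echo '[[[0,0,0,0,0.002,0,0],[0,0,0,0,0,0,0],[0,0,0,0,0,0,0]]]' > rows.txt && python3 -m handwheel rows.txt
```

```text
clock: 10.98
eef_pos: [592.0, 10.4, 101.0]
tcp_rot: [3.141, -0.0, 1.941]
contact_force: [1.8, 1.3, 0.1]
opening: 0.118
grasp_force: 97.6
clock: 11.32
eef_pos: [593.4, 11.1, 100.6]
tcp_rot: [-3.141, -0.0, 1.941]
contact_force: [0.6, -0.1, -0.6]
opening: 0.126
grasp_force: 97.7
clock: 11.57
eef_pos: [594.7, 11.4, 100.9]
tcp_rot: [-3.141, -0.0, 1.941]
contact_force: [0.5, 0.0, -1.9]
opening: 0.121
grasp_force: 97.7
clock: 11.82
eef_pos: [595.7, 11.8, 101.0]
tcp_rot: [-3.142, -0.0, 1.941]
contact_force: [-0.8, -0.7, -1.9]
opening: 0.125
grasp_force: 97.7
```

To row units: 1 mm is 0.002.

```bash
echo '[[[0,0,0,0,0.002,0,0],[0,0,0,0,0,0,0],[0,0,0,0,0,0,0]]]' > rows.txt && python3 -m handwheel rows.txt;echo '[[[0,0,0,0,0.002,0,0],[0,0,0,0,0,0,0],[0,0,0,0,0,0,0]]]' > rows.txt && python3 -m handwheel rows.txt;echo '[[[0,0,0,0,0.0016,0,0],[0,0,0,0,0,0,0],[0,0,0,0,0,0,0]]]' > rows.txt && python3 -m handwheel rows.txt; echo '[[[0,0,0,0,0.0012,0,0],[0,0,0,0,0,0,0],[0,0,0,0,0,0,0]]]' > rows.txt && python3 -m handwheel rows.txt
```

```text
clock: 12.07
eef_pos: [596.7, 12.2, 101.0]
tcp_rot: [3.142, -0.0, 1.941]
contact_force: [-0.3, 0.4, -1.7]
opening: 0.12
grasp_force: 97.9
clock: 12.32
eef_pos: [597.2, 12.4, 100.9]
tcp_rot: [-3.141, -0.0, 1.941]
contact_force: [-3.2, -1.6, -0.4]
opening: 0.124
grasp_force: 98.1
clock: 12.57
eef_pos: [598.1, 12.8, 100.9]
tcp_rot: [-3.141, -0.0, 1.941]
contact_force: [-2.9, -1.5, 0.2]
opening: 0.124
grasp_force: 98.0
clock: 12.82
eef_pos: [598.7, 13.1, 100.9]
tcp_rot: [-3.141, -0.0, 1.941]
contact_force: [-2.6, -1.9, -1.1]
opening: 0.12
grasp_force: 97.9
```

To row units: 0.6 mm is 0.0012.

```bash
echo '[[[0,0,0,0,0.0012,0,0],[0,0,0,0,0,0,0],[0,0,0,0,0,0,0]]]' > rows.txt && python3 -m handwheel rows.txt;echo '[[[0,0,0,0,0.0012,0,0],[0,0,0,0,0,0,0],[0,0,0,0,0,0,0]]]' > rows.txt && python3 -m handwheel rows.txt;echo '[[[0,0,0,0,0.0012,0,0],[0,0,0,0,0,0,0],[0,0,0,0,0,0,0]]]' > rows.txt && python3 -m handwheel rows.txt
```

```text
clock: 13.07
eef_pos: [599.3, 13.3, 100.9]
tcp_rot: [-3.141, -0.0, 1.941]
contact_force: [-3.5, -1.6, -2.7]
opening: 0.126
grasp_force: 97.9
clock: 13.32
eef_pos: [599.7, 13.4, 100.9]
tcp_rot: [-3.141, -0.0, 1.941]
contact_force: [-3.7, -2.6, -0.5]
opening: 0.122
grasp_force: 97.8
clock: 13.57
eef_pos: [599.8, 13.5, 100.9]
tcp_rot: [-3.14, -0.0, 1.941]
contact_force: [-5.8, -2.3, 1.4]
opening: 0.124
grasp_force: 98.4
```

To row units: 0.5 mm is 0.001.

```bash
echo '[[[0,0,0,0,0.001,0,0],[0,0,0,0,0,0,0],[0,0,0,0,0,0,0]]]' > rows.txt && python3 -m handwheel rows.txt;echo '[[[0,0,0,0,0.001,0,0],[0,0,0,0,0,0,0],[0,0,0,0,0,0,0],[0,0,0,0,0,0,0]]]' > rows.txt && python3 -m handwheel rows.txt
python3 - <<'E'
from rig import r,cams
import cv2,numpy as np
s=cams.grab_frame("side");t=cams.grab_frame("top")
f=lambda im,x,y,w,h:cv2.resize(im[y:y+h,x:x+w,::-1],(400,600),interpolation=cv2.INTER_CUBIC)
cv2.imwrite("pics/c4.png",np.hstack([f(t,195,110,80,120),f(s,205,225,60,90)]))
print(r.sense()["eef_pos"],r.sense()["contact_force"])
E
```

```text
clock: 13.82
eef_pos: [599.9, 13.4, 100.9]
tcp_rot: [-3.139, -0.0, 1.941]
contact_force: [-6.8, -4.2, 2.8]
opening: 0.121
grasp_force: 98.6
clock: 14.15
eef_pos: [600.0, 13.5, 100.9]
tcp_rot: [-3.138, -0.0, 1.941]
contact_force: [-9.6, -4.2, 3.8]
opening: 0.123
grasp_force: 98.7
[599.99091248  13.5244618  100.84623289] [-9.31503899 -5.36440617  3.67026324]
```

View pics/c4.png

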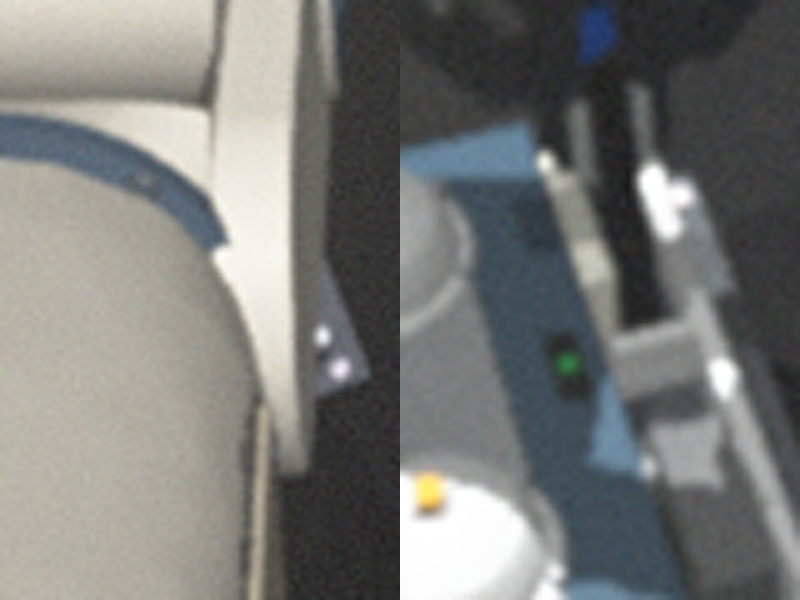

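Side crop: the opal tile (590,250) lies against the housing edge with the black block (620,230) tight behind it; the grey tile is in place. The stiff stop came about 3 mm after seal contact, and the push is about 11 N. Handing in.

```bash
python3 -c "
from rig import r
print(r.sign_off())"
```

```text
the job is handed in; nothing more can be done
None
```

The black block is home in the right bay behind the opal tile and still gripped, pressing the tile onto the port face with about 11 N; I handed the job in at about 14 s, and no verdict was returned.

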